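# Refit the roller axle of a tabletop proofing press

### The job

Refit the roller of the small proofing press: take the axle from its wooden stand and thread it, nose first, through the brass-bushed side plate, the roller lying in its saddles and the loose brass bearing on the far side. Push it gently fully home, so that its green head sits flush against the side plate and the roller is still in its place, then let go. Do not force the axle, and leave the inks and tools on the table where they are.

Things in the scene. Friction and masses are not known exactly. Their poses are not given: they have to be found in the camera images.
- axle_mid (a point): Loose steel axle, 196 mm long, 0.18-0.35 kg: round shank 16 mm in diameter, green disc head (40 mm diameter, 16 mm thick) at one end, tapered nose at the other. This point: on its centre line, 60 mm ahead of the head's front face (centre of mass about 45 mm ahead of it). x points from head to nose; roll is arbitrary. Starts level on the stand; shank free to grip 21-129 mm ahead of the head's face.
- axle_nose (a point): Centre of the axle's nose tip, 180 mm ahead of the head's front face: 162 mm of full 16 mm shank, then an 18 mm long cone narrowing to 9 mm diameter at this tip. Same axes as axle_mid.
- axle_face (a point): Centre of the front face of the axle's head (towards the nose), which must meet the near side plate. The head's flat back face, where it can be pushed, is 16 mm further back. Same axes as axle_mid.
- stand: Fixed wooden axle stand: foot 160 x 70 x 12 mm with two vee posts 58 mm either side of its middle, nothing higher than 61 mm; it carries the axle's centre line 55 mm above the table. Origin under the centre of its foot; x along the axle, towards the nose.
- press_entry (a point): Centre of the 18 mm hole in the outer face of the near (brass-bushed) side plate of the fixed press, 95 mm above the table. y: level direction in which the axle is pushed in; x: level, towards the bed with the type; z up. Black plate 90 mm wide, 14 mm thick, top 115 mm above the table. Along y from here: plate 0-14 mm, roller bore about 22-118, far bearing 126-140; home puts the nose tip at 180.
- press_exit (a point): 140 mm along y from press_entry, same axes: outer face of the far bearing, a brass block 44 mm square with an 18 mm hole at the same height. The block floats sideways (along x) up to 2.5 mm either way of this point with about 1 N of friction, starts anywhere in that range (not reported), and is centred by the tapered nose.
- roller_mid (a point): Centre of the loose black rubber roller, 52 mm in diameter, 96 mm long, about 0.45 kg, with a 20 mm bore right through. It rests in two vee saddles between the side plates, its bore about 1 mm lower than the plates' holes, with about 8 mm of end play each way; top 120 mm above the table. y along its bore.
- tape_measure: Bystander: yellow tape measure, 62 x 60 x 36 mm. Origin under its centre, z up.
- ink_tin: Bystander: low red ink tin, 72 mm in diameter, 45 mm high. Origin under its centre, z up.
- tape_roll: Bystander: blue round roll of tape, 72 mm in diameter, 28 mm high. Origin under its centre, z up.
- solvent_bottle: Bystander: white bottle, 72 mm in diameter, 200 mm high. Origin under its centre, z up.
- pigment_jar: Bystander: amber jar, 64 mm in diameter, 100 mm high. Origin under its centre, z up.
- brush_pot: Bystander: yellow pot with brushes, 76 mm in diameter, 185 mm high with the brushes. Origin under its centre, z up.
Mind the look-alikes: they are no part of the job. What is meant by the part that bears axle_mid is not blue, and is the larger of those in its own colour. What is shaped like the part that bears roller_mid but pink or purple is not meant.

How it is judged (in metres and radians):
On the way, in this order (a step that is already met when the one before it is completed fails the run):
1. the axle's nose has gone through the near side plate and is at least 20 mm in (y of axle_nose in the frame of press_entry above 0.02 m and x of axle_nose in the frame of press_entry between -0.007 and 0.007 m and z of axle_nose in the frame of press_entry between -0.007 and 0.007 m), for 0.1 s.
2. the nose has gone on through the roller's bore and into the far bearing (y of axle_nose in the frame of press_entry above 0.135 m and x of axle_nose in the frame of press_entry between -0.007 and 0.007 m and z of axle_nose in the frame of press_entry between -0.007 and 0.007 m), for 0.1 s.
At the end, for the whole second after the job is handed in: Axle through near plate, roller and far bearing: head face within 3 mm of the near plate, nose at least 170 mm past it, both ends within 7 mm of the bearing line and axle within 0.06 rad of it; roller between the plates, within 6 mm of the line; axle at rest, released (y of axle_face in the frame of press_entry above -0.003 m and y of axle_nose in the frame of press_entry above 0.17 m and x of axle_nose in the frame of press_entry between -0.007 and 0.007 m and z of axle_nose in the frame of press_entry between -0.007 and 0.007 m and x of axle_face in the frame of press_entry between -0.007 and 0.007 m and z of axle_face in the frame of press_entry between -0.007 and 0.007 m and angle between the x axis of axle_mid and the y axis of press_entry, either way round below 0.06 rad and x of roller_mid in the frame of press_entry between -0.006 and 0.006 m and z of roller_mid in the frame of press_entry between -0.006 and 0.006 m and y of roller_mid in the frame of press_entry between 0.055 and 0.085 m and linear speed of axle below 0.02 m/s and contact force between the fingers and axle below 0.1 N); the robot touches nothing.
It fails at once if a bystander is moved by more than 30 mm or tipped over (distance of any of tape_measure, ink_tin, tape_roll, solvent_bottle, pigment_jar, brush_pot from where it was at the start of the episode above 0.03 m or angle between any of tape_measure, ink_tin, tape_roll, solvent_bottle, pigment_jar, brush_pot's own z axis and vertical above 0.5 rad).
It fails at once if the axle is rammed against the press with more than 60 N (contact force between axle and press above 60 N).
It also fails if it takes over 61 s, if anything falls off the work surface, if the arm or the gripper's body presses on something with over 40 N, if the wrist force passes 120 N, or if a joint passes its speed limit or range.

### The arm

A 7-joint arm with a two-finger parallel gripper is mounted at the origin on the work surface. World frame = base frame: x ahead of the robot, y to its left, z up, the work surface at z = 0. Lengths are in mm, angles in rad, forces in N, time in s.
With the tool pointing down it reaches from about 400 to 875 mm from the base axis. Payload 4.4 kg.
Tool frame: the origin (TCP) lies at the very end of the fingers, on their centre line; the grasp point (between the pads) lies ctrl.grip_depth behind it (ctrl.grip_depth is the distance from the TCP to the grasp point, in mm); y points along the fingers, x is the direction in which the jaws open and shut, and the axes are right-handed (so a half turn about y gives the same grasp; the last joint's range is limited). The gripper opens to 85 mm and grips with 20 to 120 N. Pads are 22 mm wide; open, the fingers measure 114 mm over their backs; the gripper's body (76 mm by 85 mm) begins 54 mm behind the grasp point. The pads swing forward as they close: fully open they stand 13 mm farther back than shut.
Start: joints at [1.05, 0.628, 0.038, 1.517, -0.027, 0.996, -0.02], TCP at [285.562, -583.928, 231.313] pointing down, gripper open.
Joint ranges: [-3.06, 3.06], [-0.37, 2.12], [-1.25, 1.32], [0.18, 2.47], [-1.1, 4.24], [0.23, 1.98], [-2.94, 2.94]. Speed limits (rad/s): [2.57, 2.57, 3.14, 3.14, 3.14, 3.14, 3.14].

### API

Orientations are given as [roll, pitch, yaw] about the fixed x, y, z axes, in that order (R = Rz(yaw) Ry(pitch) Rx(roll)).
In Python, from cell import ctrl gives the robot as it stands.
- The arm moves only by the tool apply_moves, never from a script. Its argument "motion" is a list of rows, each a list of 5 numbers: the shift along the tool's x, y, z in cm, then the turn about the tool's y in rad, then the finger opening in cm, from 0 to 8.54. In form: [[tx, ty, tz, roll, hand], ...]. A call has 1 to 20 rows; each row is the pose to reach, as a shift and turn from the pose commanded when the call began, along the tool's axes at that moment; what a row does not reach only later rows make up. A row lasts 1/8 s, in which the tool goes at most 62.5 mm and 10.7 degrees, less where a joint would pass 70% of its speed; a pose out of reach is approached as far as the arm can. A call with a gripper value outside its range is refused whole. The fingers move at their own pace and stop on an object; the grip force is fixed at half the most. Time passes only in rows, so rows that repeat a pose let the fingers close. It gives the time, the measured TCP pose, the force and the opening at its end, in the units of the state.
- ctrl.read_state(): the state, without advancing time (a new reading comes with each control period).
- ctrl.get_image(name): name is "scene" or "top"; returns a dict with "image" (400x640x3 uint8, red, green, blue), "vfov" (degrees; the focal length in pixels is half the picture's height over the tangent of half this angle, whatever the lens; pixels are square), "cx", "cy" (the principal point, pixels), "k1" (the pictures are not rectified: a ray, as slopes to the right and down, at radius r is drawn at 1 + k1 r^2 times it, then the intrinsics apply), "extrinsics" (4x4, takes a point from world to camera coordinates). Camera axes: x right, y up, looking along -z (the intrinsics and any distortion apply to the point x, -y, -z); pixel columns grow to the right and rows downward; lengths in mm; the calibration is good to about 2 mm. A picture is of the moment at which its call begins. There is no depth.
- ctrl.finish_job(): hands the job in, once; it reports no verdict.
Trained networks look in a picture, given as the dict that the camera call returned (one of the last four; its "shot" number tells which), for a name from the list of things; names that differ only in an ending like _2 or _b are one class to them, and where a whole thing is asked for, a point or a joint stands for the part that bears it (a point fixed in the world has none). Each returns a list of dicts, best first, with "confidence" (0 to 1); they miss things now and then, are a little off and sometimes report something else, mostly with a low value. They report only what shows in the picture. A call takes as long as a camera call. They do not tell look-alikes from the thing itself.
- ctrl.search_frame(picture, query): "location" ([x, y, z] in mm, in world coordinates, good to about 4 mm: the middle of the surface that is visible of it).
- ctrl.mark_of(picture, query): "location" ([x, y, z] in mm, in world coordinates, good to about 4 mm: a listed point, or the origin of a listed thing).
The state is a dict: "clock": time; "qpos": joint angles; "qd": joint speeds; "tau": joint torques, N m; "eef_pos": TCP position; "tool_rot": TCP orientation; "force": force on the tool from outside, world axes, zero at the start; "torque": the same for the moment, N m; "width": finger opening in mm.
Only numpy, scipy, OpenCV 4.12 (cv2) and the standard library are available. Lean on these libraries where they do the work, as an engineer would, in place of code of your own. Each camera call takes 0.05 s, during which the arm holds its last target.

## Working session

There is one attempt and no reset: what is moved stays moved. The work goes in short steps, Python scripts to look and compute and a tool call to move; the robot and the scene stay as the last step left them, time stands still between calls to the robot, and variables do not carry over. Pictures are saved under pics/ and viewed, and the job is handed in when it is done.

Besides the shell and the picture viewer there is one more tool, called as name(argument=value, ...), one argument or row to a line, values as JSON. apply_moves: Moves the arm, as the interface text tells. Its arguments: {"type":"object","properties":{"motion":{"type":"array","items":{"type":"array","items":{"type":"number"}}}},"required":["motion"]}

```bash
ls; mkdir -p pics; cat > h.py <<'E'
import numpy as np, cv2
from cell import ctrl
def shot(name,fn=None):
    p=ctrl.get_image(name)
    if fn: cv2.imwrite(fn,cv2.cvtColor(p['image'],cv2.COLOR_RGB2BGR))
    return p
def proj(p,X):
    E=np.array(p['extrinsics']); c=E@np.r_[X,1.]
    s=np.array([c[0],-c[1]])/-c[2]; s=s*(1+p['k1']*(s@s))
    f=200/np.tan(np.radians(p['vfov'])/2)
    return np.array([p['cx'],p['cy']])+f*s
def ray(p,uv):
    f=200/np.tan(np.radians(p['vfov'])/2)
    d=(np.array(uv,float)-[p['cx'],p['cy']])/f; s=d.copy()
    for _ in range(30): s=d/(1+p['k1']*(s@s))
    E=np.array(p['extrinsics']); R=E[:3,:3]; o=-R.T@E[:3,3]
    v=R.T@np.array([s[0],-s[1],-1.]); return o,v/np.linalg.norm(v)
def atz(p,uv,z):
    o,v=ray(p,uv); return o+v*(z-o[2])/v[2]
E
python3 - <<'E'
from h import *
s=ctrl.read_state(); print(s, ctrl.grip_depth)
for n in ['scene','top']:
    p=shot(n,f'pics/{n}0.png'); print(n,p['vfov'],p['cx'],p['cy'],p['k1'],np.round(p['extrinsics'],3).tolist())
    for q in ['axle_mid','axle_nose','axle_face','stand','press_entry','press_exit','roller_mid','tape_measure','ink_tin','tape_roll','solvent_bottle','pigment_jar','brush_pot']:
        for r in ctrl.mark_of(p,q): print(q,np.round(r['location'],1),round(r['confidence'],2),np.round(proj(p,r['location'])),{k:v for k,v in r.items() if k not in('location','confidence')})
E
```

```text
pics
{'clock': 0.0, 'qpos': array([ 1.05021101,  0.62934958,  0.03843966,  1.51835669, -0.02704398,
        0.99626997, -0.02001863]), 'qd': array([ 6.22884300e-05,  5.81554716e-04,  6.11286691e-04,  4.71580393e-04,
        3.13275332e-04, -3.95847197e-04,  4.82984470e-04]), 'tau': array([ 7.93538456e-04, -5.63397360e+01,  1.22667555e+00, -1.93443775e+01,
        1.10994812e-02,  1.04885155e-02, -1.26559030e-05]), 'eef_pos': array([ 285.29649036, -583.36397667,  230.39039724]), 'tool_rot': array([-1.57078257,  0.00186625, -1.11605145]), 'force': array([ 0.02618749,  0.10630677, -0.18333505]), 'torque': array([-0.00644905,  0.02486306, -0.02495028]), 'width': 85.40609916317689} 18.700000000000003
scene 55.73678804075458 319.99717381885546 206.07037557245252 -0.06295308005771236 [[-0.2, 0.98, -0.02, 119.563], [-0.75, -0.141, 0.646, 349.184], [0.63, 0.144, 0.763, -1439.828], [0.0, 0.0, 0.0, 1.0]]
axle_mid [ 484.5 -276.2   49.9] 0.74 [237. 187.] {}
axle_mid [ 308.  -223.7   12.7] 0.64 [272. 159.] {}
axle_mid [ 415.5 -433.6   10. ] 0.62 [202. 174.] {}
axle_nose [ 478.7 -155.5   53.9] 0.79
[... 1724 characters left out ...]
79.] {}
press_exit [553.5 285.   95.2] 0.69 [217. 190.] {}
roller_mid [565.6 217.2  92. ] 0.97 [243. 185.] {}
roller_mid [722.3  51.3  23.7] 0.92 [310. 133.] {}
roller_mid [409.5 120.8  26.5] 0.67 [283. 248.] {}
roller_mid [ 484.9 -266.    -1.1] 0.47 [428. 220.] {}
tape_measure [582.8 148.6  96.3] 0.71 [270. 178.] {}
tape_measure [ 699.1 -124.7   -2.3] 0.66 [374. 144.] {}
ink_tin [ 4.025e+02 -3.510e+01 -3.000e-01] 0.61 [342. 252.] {}
ink_tin [ 486.8 -334.3   56.5] 0.41 [457. 217.] {}
tape_roll [ 707.3 -253.9    4.7] 0.92 [421. 140.] {}
solvent_bottle [ 688.8 -415.1   -2.3] 0.69 [478. 147.] {}
pigment_jar [379.1 273.1   3.6] 0.65 [227. 260.] {}
brush_pot [379.5 398.7  -0.4] 0.9 [182. 260.] {}
```

View pics/scene0.png

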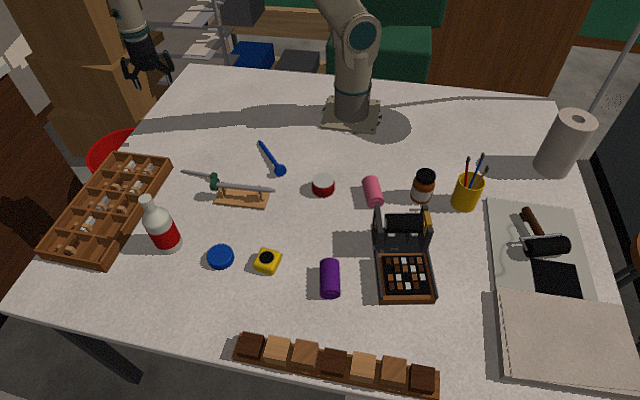

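View pics/top0.png

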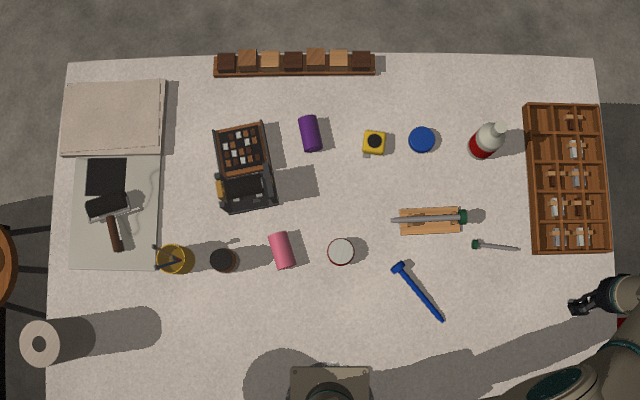

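```bash
python3 - <<'E'
import cv2
t=cv2.imread('pics/top0.png'); s=cv2.imread('pics/scene0.png')
cv2.imwrite('pics/c1.png',cv2.resize(t[190:250,370:480],None,fx=7,fy=7,interpolation=2))
cv2.imwrite('pics/c2.png',cv2.resize(t[150:230,190:300],None,fx=7,fy=7,interpolation=2))
cv2.imwrite('pics/c3.png',cv2.resize(s[180:270,350:460],None,fx=6,fy=6,interpolation=2))
E
```

```text
(no output)
```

View pics/c1.png

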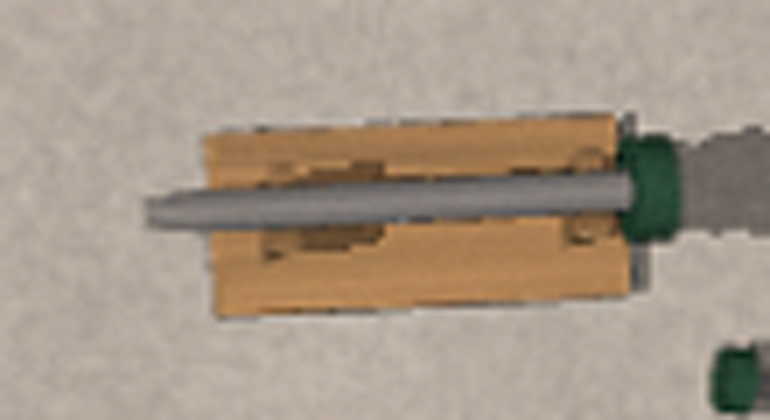

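View pics/c2.png

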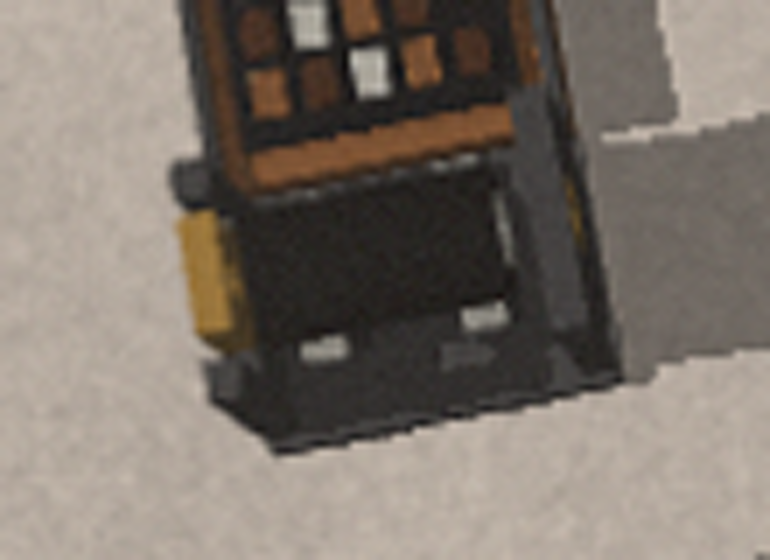

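View pics/c3.png

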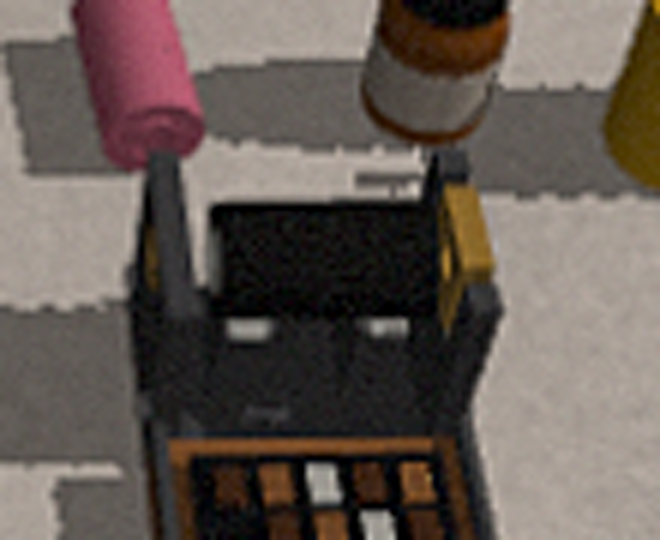

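```bash
cat >> h.py <<'E'
def frame(o,yaw): # press frame: y axis at angle yaw
    y=np.array([np.cos(yaw),np.sin(yaw),0]); x=np.array([y[1],-y[0],0]); return lambda a,b,c: np.array(o)+a*x+b*y+c*np.array([0,0,1.])
def draw(img,p,pts,off,k,col=(0,255,0),closed=True):
    q=np.array([(proj(p,X)-off+0.5)*k for X in pts]); cv2.polylines(img,[np.round(q*8).astype(int).reshape(-1,1,2)],closed,col,1,cv2.LINE_AA,3)
E
python3 - <<'E'
from h import *
ent=np.array([578.5,150.5,95]);ex=np.array([553.2,283.5,95]); d=ex-ent; yaw=np.arctan2(d[1],d[0]); print(np.hypot(d[0],d[1]),yaw)
mid=(ent+ex)/2; ent=mid-70*d/np.linalg.norm(d)
F=frame(ent,yaw); print(ent)
th=np.linspace(0,2*np.pi,40)
for n,r in [('top',(150,230,190,300)),('scene',(180,270,350,460))]:
    p=shot(n); im=cv2.cvtColor(p['image'],cv2.COLOR_RGB2BGR); k=7 if n=='top' else 6
    print(n,ray(p,(p['cx'],p['cy']))[0])
    c=cv2.resize(im[r[0]:r[1],r[2]:r[3]],None,fx=k,fy=k,interpolation=2); off=np.array([r[2],r[0]])
    for b in (0,14): 
        draw(c,p,[F(-45,b,20),F(45,b,20),F(45,b,-80),F(-45,b,-80)],off,k)
        draw(c,p,[F(9*np.cos(t),b,9*np.sin(t)) for t in th],off,k,(0,0,255))
    for b in (126,140): draw(c,p,[F(-22,b,22),F(22,b,22),F(22,b,-22),F(-22,b,-22)],off,k,(255,255,0))
    for b in (22,118): draw(c,p,[F(26*np.cos(t),b,-1+26*np.sin(t)) for t in th],off,k,(255,0,255))
    cv2.imwrite(f'pics/o_{n}.png',c)
E
```

```text
135.3849696236624 1.7587759690679656
[578.93121577 148.23313448  95.        ]
top [ 318.37736866  -12.06540999 1385.2845509 ]
scene [1193.26441967  139.76054749  875.16654527]
```

View pics/o_top.png

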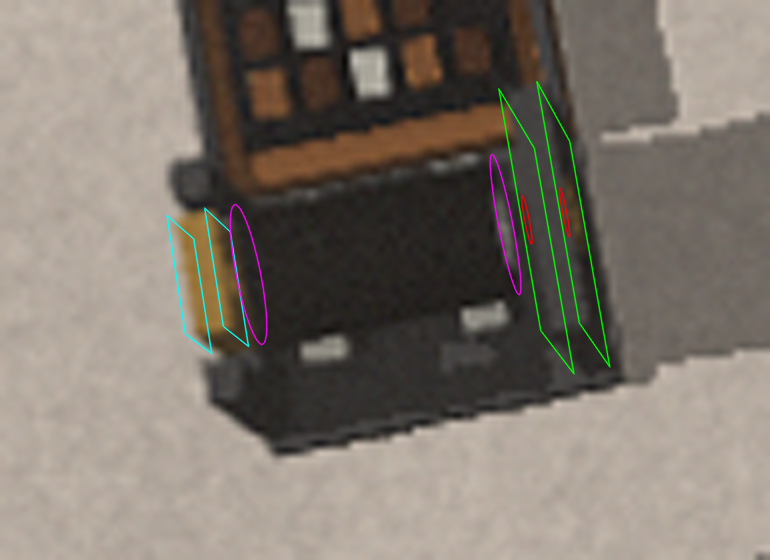

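View pics/o_scene.png

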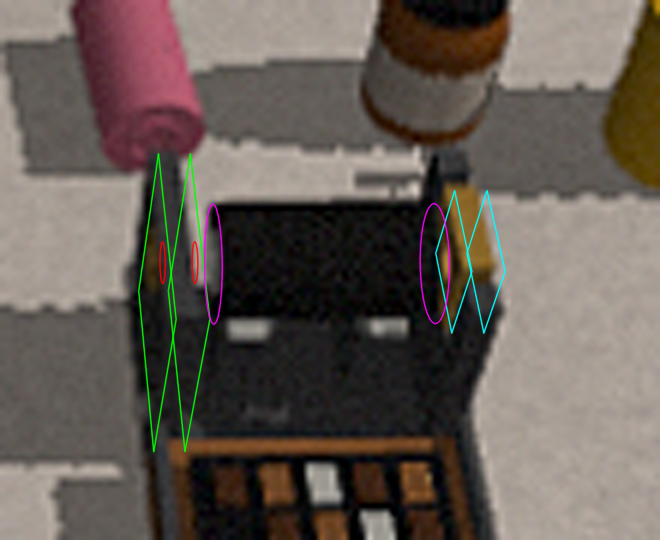

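```bash
python3 - <<'E'
from h import *
for n,r,k in [('top',(155,215,205,285),10),('scene',(200,260,365,440),10)]:
    p=shot(n); im=cv2.cvtColor(p['image'],cv2.COLOR_RGB2BGR).astype(float)
    im=np.clip(255*(im/255)**0.5,0,255).astype(np.uint8)
    c=cv2.resize(im[r[0]:r[1],r[2]:r[3]],None,fx=k,fy=k,interpolation=cv2.INTER_CUBIC)
    for i in range(0,c.shape[1],100): cv2.putText(c,str(r[2]+i//10),(i,10),0,.35,(0,0,255),1)
    for i in range(0,c.shape[0],100): cv2.putText(c,str(r[0]+i//10),(0,i+10),0,.35,(0,0,255),1)
    cv2.imwrite(f'pics/z_{n}.png',c)
E
```

```text
(no output)
```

View pics/z_top.png

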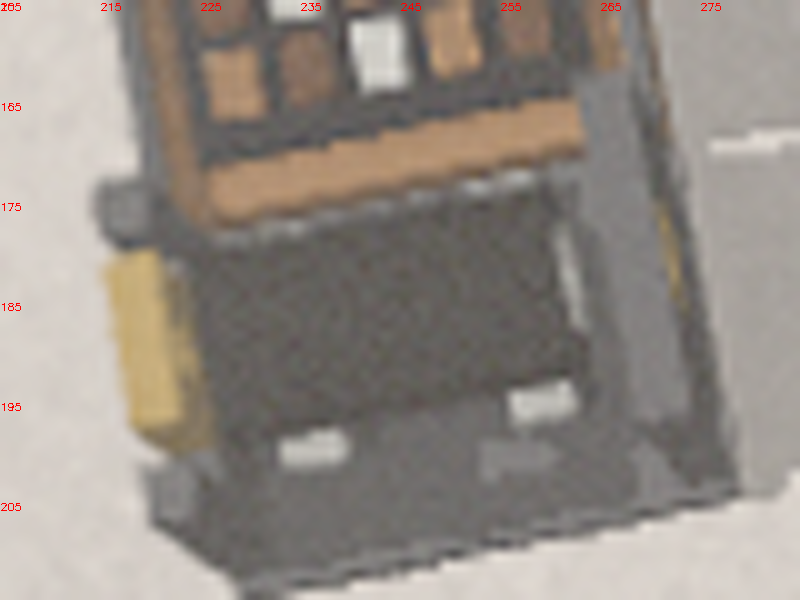

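View pics/z_scene.png

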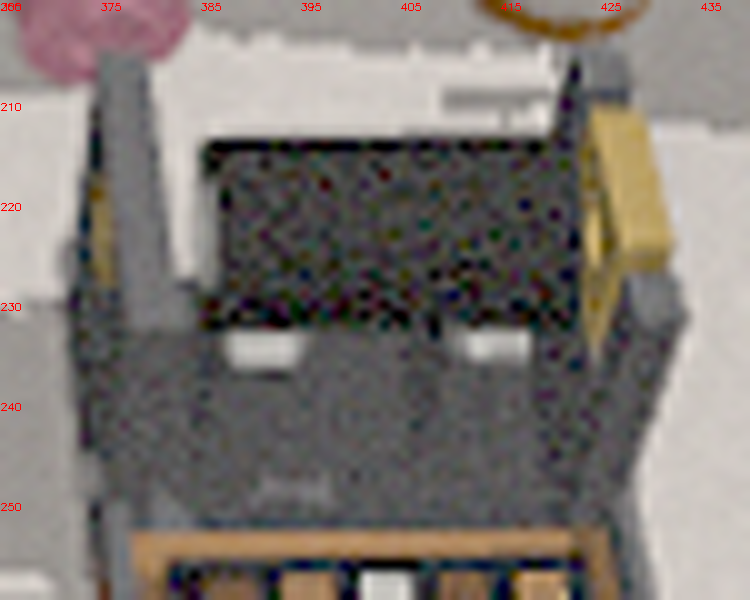

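```bash
python3 - <<'E'
from h import *
C={'top':[(262.2,162),(267.7,162),(268.2,197),(273.5,196.6)],'scene':[(382,232),(376.3,231.5),(379.3,205.3),(374.5,205.3)]}
for n in C:
    p=shot(n); P=[atz(p,c,115)[:2] for c in C[n]]   # in-hi-x, out-hi-x, in-lo, out-lo
    print(n,np.round(P,1).tolist())
    P=np.array(P); d=(P[0]-P[2]+P[1]-P[3])/2; print('width',np.linalg.norm(d),'yaw y',np.arctan2(d[1],d[0])+np.pi/2,'ctr outer',(P[1]+P[3])/2,'inner',(P[0]+P[2])/2)
# brass far block top: top view corners
p=shot('top')
for c in [(105,262),(155,250),(183,420),(133,425)]:
    print(np.round(atz(p,(205+c[0]/10-.5,155+c[1]/10-.5),117),1))
p=shot('scene')
for c in [(590,108),(640,108),(672,243),(618,245)]:
    print(np.round(atz(p,(365+c[0]/10-.5,200+c[1]/10-.5),117),1))
E
```

```text
top [[620.8, 166.6], [620.7, 152.6], [531.2, 149.8], [532.2, 136.5]]
width 90.56467538662748 yaw y 1.7533216449601168 ctr outer [576.42333059 144.54711175] inner [576.01152605 158.16209323]
scene [[619.7, 164.3], [620.8, 150.3], [534.0, 148.9], [536.3, 136.5]]
width 86.3150896749469 yaw y 1.7408295145747237 ctr outer [578.52876666 143.37841038] inner [576.82847551 156.62202853]
[573.2 285.4 117. ]
[576.1 272.7 117. ]
[532.7 264.1 117. ]
[531.5 276.8 117. ]
[531.6 263.5 117. ]
[529.2 276.3 117. ]
[572.5 285.1 117. ]
[575.7 271.7 117. ]
```

```bash
python3 - <<'E'
from h import *
p=shot('top'); a=atz(p,(390.6,219.8),55);b=atz(p,(459.5,216.9),55); print(a,b,np.linalg.norm(a-b),np.arctan2(*(a-b)[[1,0]]))
p=shot('scene'); im=cv2.cvtColor(p['image'],cv2.COLOR_RGB2BGR); r=(165,215,200,285);k=9
c=cv2.resize(im[r[0]:r[1],r[2]:r[3]],None,fx=k,fy=k,interpolation=2)
draw(c,p,[a,b],np.array([r[2],r[0]]),k,closed=False)
u=(b-a)/np.linalg.norm(b-a); f=a-u*-180
th=np.linspace(0,6.28,30); x=np.array([-u[1],u[0],0])
for s in(180,196): draw(c,p,[a+u*s+20*np.cos(t)*x+20*np.sin(t)*np.array([0,0,1]) for t in th],np.array([r[2],r[0]]),k)
cv2.imwrite('pics/ax.png',c)
E
```

```text
[ 480.23241591 -159.81012525   55.        ] [ 486.64198635 -340.08368699   55.        ] 180.38747089877324 1.6063360452411555
```

View pics/ax.png

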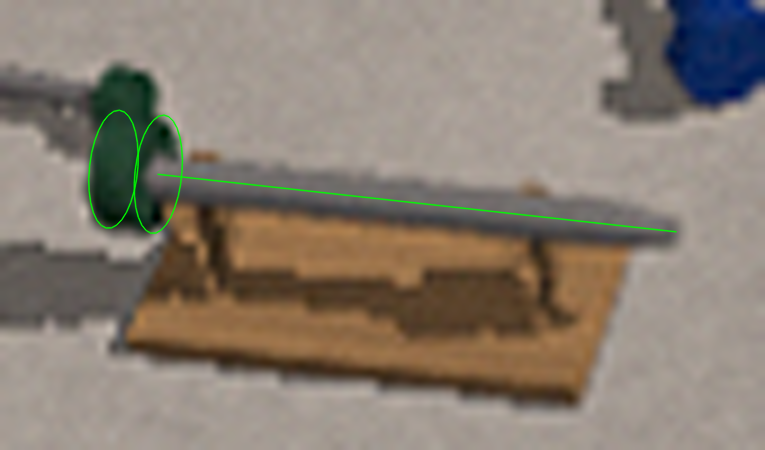

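```bash
cat >> h.py <<'E'
def rel(target,yaw=None,pose=None):
    "tool-axes shift cm from pose (pos,yaw) to target"
    s=ctrl.read_state(); pos,y0=pose if pose else (s['eef_pos'],s['tool_rot'][2])
    d=np.array(target)-pos; x=np.array([np.cos(y0),np.sin(y0),0]); z=np.array([-np.sin(y0),np.cos(y0),0])
    print('shift cm',np.round([d@x/10,-d[2]/10,d@z/10],2),'turn',None if yaw is None else round(y0-yaw,3),'meas',np.round(s['eef_pos'],1),np.round(s['tool_rot'],4),np.round(s['force'],1),s['width'],s['clock'])
E
python3 -c "
from h import *
rel([483.7,-298,120],0.0355,(np.array([285.562,-583.928,231.313]),-1.116))"
```

```text
shift cm [-16.98  11.13  30.36] turn -1.152 meas [ 285.6 -583.9  231.3] [-1.5708  0.     -1.1161] [-0.1 -0.4 -0.2] 85.15446654691259 1.9
```

apply_moves(
  motion=[
    [-17,5,30.4,-1.152,8],
    [-17,5,30.4,-1.152,8],
    [-17,5,30.4,-1.152,8],
    [-17,5,30.4,-1.152,8],
    [-17,5,30.4,-1.152,8],
    [-17,5,30.4,-1.152,8],
    [-17,5,30.4,-1.152,8],
    [-17,9,30.4,-1.152,8],
    [-17,11.1,30.4,-1.152,6],
    [-17,11.1,30.4,-1.152,6],
    [-17,11.1,30.4,-1.152,6],
  ],
)

```text
clock: 3.28
eef_pos: [484.3, -298.7, 121.2]
tool_rot: [-1.572, -0.001, 0.035]
force: [0.4, 0.4, 1.5]
width: 59.6
```

```bash
python3 - <<'E'
from h import *
rel([483.7,-298,37],0.0355)
p=shot('top','pics/t1.png'); q=shot('scene','pics/s1.png')
im=np.vstack([cv2.resize(cv2.imread('pics/t1.png')[180:250,360:500],None,fx=5,fy=5),cv2.resize(cv2.imread('pics/s1.png')[140:220,180:320],None,fx=5,fy=5)[:250]])
cv2.imwrite('pics/v1.png',im)
E
```

```text
shift cm [-0.05  8.42  0.07] turn -0.001 meas [ 484.3 -298.7  121.2] [-1.5719e+00 -1.1000e-03  3.4500e-02] [0.4 0.4 1.5] 59.62668823030573 3.275
```

View pics/v1.png

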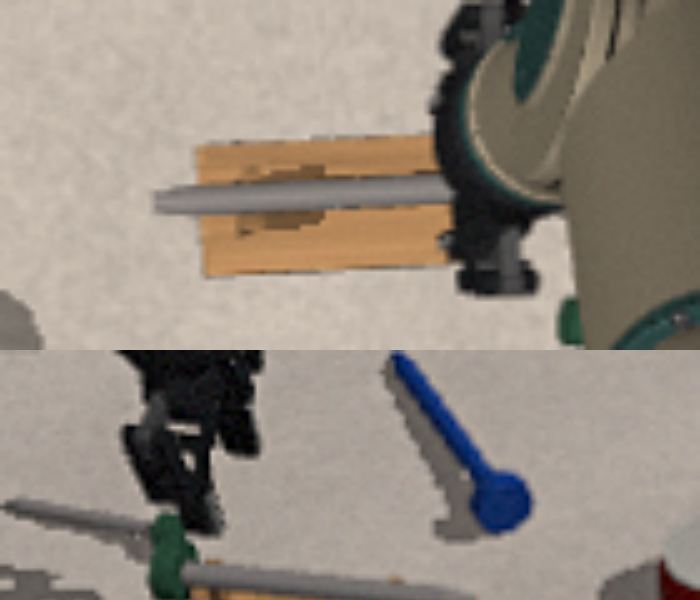

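apply_moves(
  motion=[
    [0,3,0,0,5],
    [0,6,0,0,5],
    [0,8.4,0,0,5],
    [0,8.4,0,0,5],
    [0,8.4,0,0,4],
    [0,8.4,0,0,3],
    [0,8.4,0,0,2.4],
  ],
)

```text
clock: 4.25
eef_pos: [484.5, -298.0, 37.2]
tool_rot: [-1.572, -0.001, 0.036]
force: [-0.2, 0.5, -0.2]
width: 24.3
```

```bash
python3 - <<'E'
from h import *
rel([483.7,-298,37],0.0355)
p=shot('top','pics/t2.png'); q=shot('scene','pics/s2.png')
im=np.vstack([cv2.resize(cv2.imread('pics/t2.png')[180:250,360:500],None,fx=5,fy=5),cv2.resize(cv2.imread('pics/s2.png')[160:210,180:320],None,fx=5,fy=5)[:250]])
cv2.imwrite('pics/v2.png',im)
E
```

```text
shift cm [-0.08  0.02  0.  ] turn 0.0 meas [ 484.5 -298.    37.2] [-1.5716e+00 -1.3000e-03  3.5800e-02] [-0.2  0.5 -0.2] 24.28923334015074 4.25
```

View pics/v2.png

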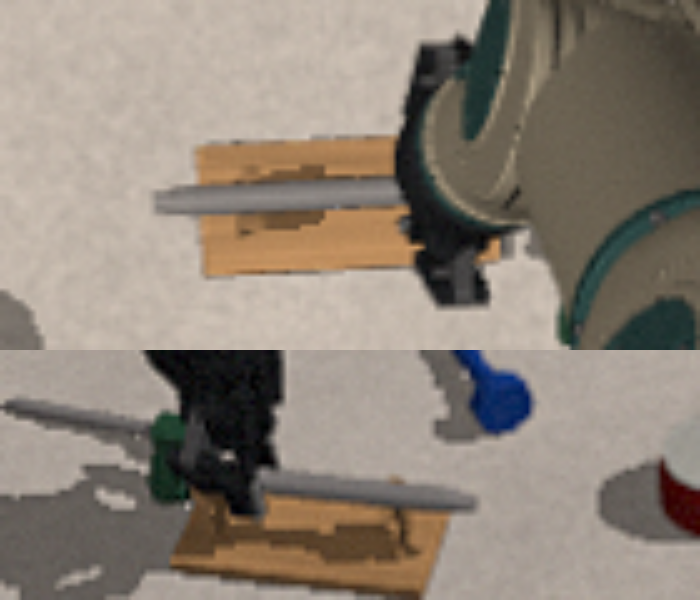

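apply_moves(
  motion=[
    [0,0,0,0,1.9],
    [0,0,0,0,1.7],
    [0,0,0,0,1.4],
    [0,0,0,0,1],
    [0,0,0,0,1],
    [0,0,0,0,1],
  ],
)

```text
clock: 5.1
eef_pos: [486.4, -297.8, 37.0]
tool_rot: [-1.572, -0.004, 0.037]
force: [5.2, -0.2, 2.2]
width: 14.3
```

apply_moves(
  motion=[
    [0.2,0,0,0,1],
    [0.2,0,0,0,1],
    [0.2,-0.3,0,0,1],
    [0.2,-1,0,0,1],
    [0.2,-2,0,0,1],
    [0.2,-4,0,0,1],
    [0.2,-5,0,0,1],
    [0.2,-5,0,0,1],
    [0.2,-5,0,0,1],
  ],
)

```text
clock: 6.22
eef_pos: [485.5, -297.5, 85.9]
tool_rot: [-1.57, 0.001, 0.036]
force: [0.3, -0.3, -2.8]
width: 13.8
```

```bash
python3 - <<'E'
from h import *
rel([483.7,-298,37],0.0355)
p=shot('top','pics/t3.png'); q=shot('scene','pics/s3.png')
im=np.vstack([cv2.resize(cv2.imread('pics/t3.png')[180:250,360:500],None,fx=5,fy=5),cv2.resize(cv2.imread('pics/s3.png')[150:200,180:320],None,fx=5,fy=5)[:250]])
cv2.imwrite('pics/v3.png',im)
E
```

```text
shift cm [-0.18  4.89 -0.05] turn 0.0 meas [ 485.5 -297.5   85.9] [-1.5704e+00  9.0000e-04  3.5800e-02] [ 0.3 -0.3 -2.8] 13.844167087936357 6.225
```

View pics/v3.png

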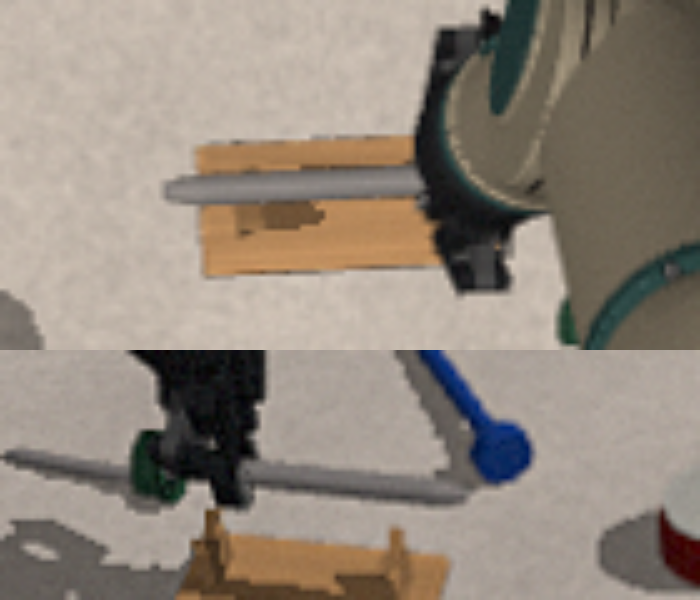

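```bash
python3 -c "
from h import *
rel([611,-31.2,77],0.185)"
```

```text
shift cm [13.5   0.87 26.15] turn -0.149 meas [ 485.5 -297.4   85.7] [-1.5701e+00  1.2000e-03  3.6000e-02] [ 0.1  0.2 -2.7] 13.854598478007366 6.325
```

apply_moves(
  motion=[
    [3,0,5,-0.03,1],
    [6,0,10,-0.07,1],
    [8,0,15,-0.11,1],
    [11,0,20,-0.15,1],
    [12.5,0.4,24,-0.15,1],
    [13.3,0.9,26,-0.15,1],
    [13.5,0.9,26.2,-0.15,1],
    [13.5,0.9,26.2,-0.15,1],
    [13.5,0.9,26.2,-0.15,1],
    [13.5,0.9,26.2,-0.15,1],
  ],
)

```text
clock: 7.58
eef_pos: [611.3, -32.5, 77.5]
tool_rot: [-1.571, 0.0, 0.184]
force: [0.1, 0.1, -2.2]
width: 14.4
```

```bash
cat > look.py <<'E'
from h import *
import sys
tag=sys.argv[1]
rel([611,-31.2,77],0.185)
s=ctrl.read_state(); y=s['tool_rot'][2]; t=s['eef_pos']
u=np.array([-np.sin(y),np.cos(y),0]); c=t+[0,0,18]; x=np.array([u[1],-u[0],0])
ENT=np.array([578.2,143.8,95]); F=frame(ENT,1.756)
G=float(sys.argv[2]) if len(sys.argv)>2 else 138
n=c+u*G; d=n-ENT; v=F(0,1,0)-ENT; w=F(1,0,0)-ENT; print('nose in press x,y,z',np.round([d@w,d@v,d[2]],1))
out=[]
for nm,r in [('top',(150,215,215,345)),('scene',(185,250,300,430))]:
    p=shot(nm); im=cv2.cvtColor(p['image'],cv2.COLOR_RGB2BGR).astype(float); im=(255*(im/255)**.6).astype(np.uint8)
    k=6; cc=cv2.resize(im[r[0]:r[1],r[2]:r[3]],None,fx=k,fy=k,interpolation=cv2.INTER_CUBIC); raw=cc.copy(); off=np.array([r[2],r[0]])
    th=np.linspace(0,2*np.pi,30)
    draw(cc,p,[F(9*np.cos(a),0,9*np.sin(a)) for a in th],off,k,(0,0,255))
    draw(cc,p,[F(0,-60,0),F(0,0,0)],off,k,(0,0,255),False)
    draw(cc,p,[F(-45,b,20) for b in(0,14)]+[F(45,b,20) for b in(14,0)],off,k,(255,0,255))
    draw(cc,p,[n+x*4.5*np.cos(a)+4.5*np.array([0,0,np.sin(a)]) for a in th],off,k)
    draw(cc,p,[n-18*u+x*8*np.cos(a)+8*np.array([0,0,np.sin(a)]) for a in th],off,k)
    draw(cc,p,[n-80*u,n],off,k,closed=False)
    cv2.imwrite(f'pics/{tag}_{nm}.png',cc)
    cv2.imwrite(f'pics/{tag}_{nm}_raw.png',raw)
E
python3 look.py a
```

```text
shift cm [-0.    0.05  0.13] turn -0.001 meas [611.3 -32.5  77.5] [-1.5714e+00  1.0000e-04  1.8390e-01] [ 0.1  0.1 -2.2] 14.41366058613833 7.575
nose in press x,y,z [  0.2 -41.4   0.5]
```

View pics/a_top.png

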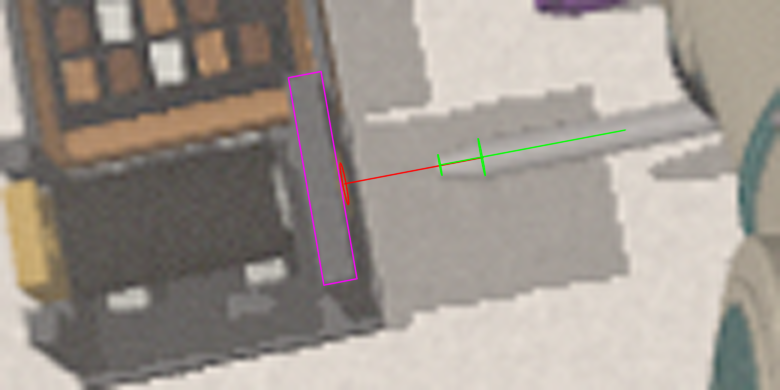

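View pics/a_scene.png

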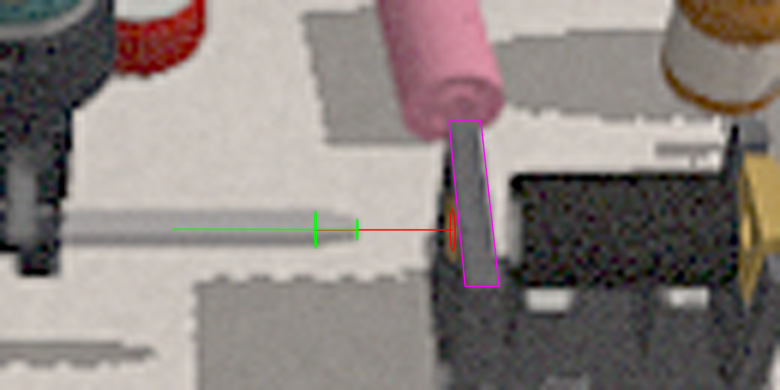

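```bash
python3 - <<'E'
from h import *
p=shot('top'); im=cv2.cvtColor(p['image'],cv2.COLOR_RGB2BGR)
r=(165,190,280,340); c=cv2.resize(im[r[0]:r[1],r[2]:r[3]],None,fx=13,fy=13,interpolation=cv2.INTER_CUBIC)
c=cv2.normalize(c,None,0,255,cv2.NORM_MINMAX)
n=np.array([0,0,0])
s=ctrl.read_state(); y=s['tool_rot'][2]; t=s['eef_pos']; u=np.array([-np.sin(y),np.cos(y),0]); cc=t+[0,0,18]; x=np.array([u[1],-u[0],0]); n=cc+138*u
off=np.array([280,165])
for sg in(-1,1): draw(c,p,[n-80*u+sg*8*x,n-18*u+8*sg*x,n+4.5*sg*x],off,13,closed=False)
cv2.imwrite('pics/nz.png',c)
E
```

```text
(no output)
```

View pics/nz.png

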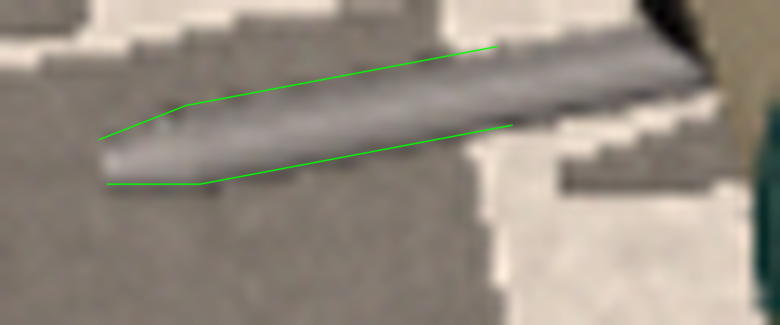

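apply_moves(
  motion=[
    [0,0.05,1,0,1],
    [0,0.05,2,0,1],
    [0,0.05,3,0,1],
    [0,0.05,3.5,0,1],
    [0,0.05,3.7,0,1],
    [0,0.05,3.7,0,1],
  ],
)

```text
clock: 8.48
eef_pos: [604.7, 5.3, 76.8]
tool_rot: [-1.571, -0.0, 0.186]
force: [0.7, 0.1, -2.7]
width: 14.3
```

```bash
python3 look.py b; python3 -c "
import cv2,numpy as np
cv2.imwrite('pics/b.png',np.vstack([cv2.imread('pics/b_top.png')[60:310,200:760],cv2.imread('pics/b_scene_raw.png')[100:350,100:660]]))"
```

```text
shift cm [-0.05 -0.02 -3.71] turn 0.001 meas [604.7   5.3  76.8] [-1.5711 -0.      0.1859] [ 0.7  0.1 -2.7] 14.338530673732707 8.475
nose in press x,y,z [ 0.4 -3.  -0.2]
```

View pics/b.png

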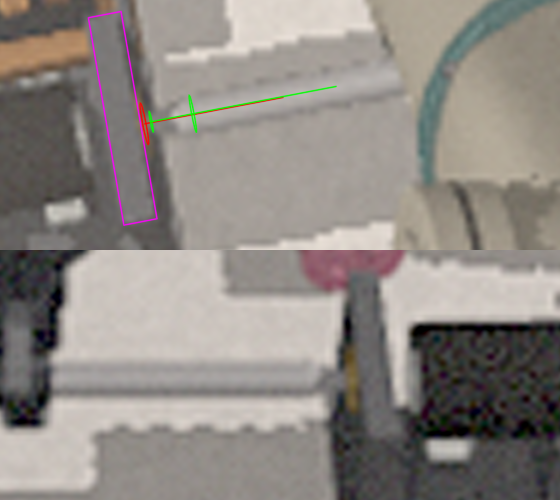

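apply_moves(
  motion=[
    [0,0,0.2,0,1],
    [0,0,0.4,0,1],
    [0,0,0.6,0,1],
    [0,0,0.8,0,1],
    [0,0,1,0,1],
    [0,0,1,0,1],
  ],
)

```text
clock: 9.32
eef_pos: [602.7, 15.6, 76.8]
tool_rot: [-1.571, -0.0, 0.186]
force: [-0.3, -0.1, -1.9]
width: 13.8
```

apply_moves(
  motion=[
    [0,0,0.2,0,1],
    [0,0,0.4,0,1],
    [0,0,0.6,0,1],
    [0,0,0.8,0,1],
    [0,0,1,0,1],
    [0,0,1,0,1],
  ],
)

```text
clock: 10.07
eef_pos: [601.0, 25.4, 76.9]
tool_rot: [-1.571, -0.0, 0.186]
force: [-0.3, 0.1, -2.3]
width: 14.1
```

apply_moves(
  motion=[
    [0,0,0.25,0,1],
    [0,0,0.5,0,1],
    [0,0,0.75,0,1],
    [0,0,1,0,1],
    [0,0,1.25,0,1],
    [0,0,1.5,0,1],
    [0,0,1.5,0,1],
  ],
)

```text
clock: 10.95
eef_pos: [598.2, 40.3, 76.8]
tool_rot: [-1.57, -0.0, 0.186]
force: [-0.2, 0.2, -3.0]
width: 13.9
```

apply_moves(
  motion=[
    [0,0,0.25,0,1],
    [0,0,0.5,0,1],
    [0,0,0.75,0,1],
    [0,0,1,0,1],
    [0,0,1.25,0,1],
    [0,0,1.5,0,1],
    [0,0,1.5,0,1],
  ],
)

```text
clock: 11.82
eef_pos: [595.3, 55.1, 76.8]
tool_rot: [-1.57, -0.0, 0.186]
force: [0.7, 0.4, -2.9]
width: 14.1
```

```bash
python3 look.py c; python3 -c "
import cv2,numpy as np
cv2.imwrite('pics/c.png',np.vstack([cv2.imread('pics/c_top_raw.png')[60:310,0:560],cv2.imread('pics/c_scene_raw.png')[100:350,200:760]]))"
```

```text
shift cm [-0.06 -0.02 -8.77] turn 0.001 meas [595.3  55.1  76.8] [-1.5705 -0.      0.1865] [ 0.7  0.4 -2.9] 14.138677412929312 11.825
nose in press x,y,z [ 0.3 47.6 -0.2]
```

View pics/c.png

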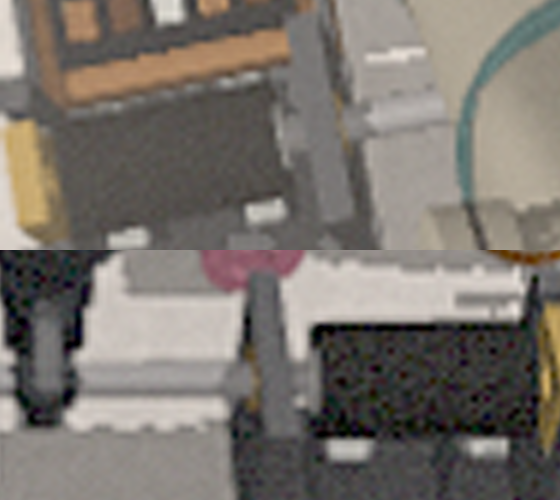

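apply_moves(
  motion=[
    [0,0,0.3,0,1],
    [0,0,0.6,0,1],
    [0,0,0.9,0,1],
    [0,0,1.2,0,1],
    [0,0,1.5,0,1],
    [0,0,1.8,0,1],
    [0,0,2.1,0,1],
    [0,0,2.4,0,1],
    [0,0,2.7,0,1],
    [0,0,3,0,1],
    [0,0,3,0,1],
  ],
)

```text
clock: 13.3
eef_pos: [589.8, 84.5, 76.8]
tool_rot: [-1.571, -0.0, 0.187]
force: [0.5, -0.3, -2.2]
width: 14.0
```

apply_moves(
  motion=[
    [0,0,0.3,0,1],
    [0,0,0.6,0,1],
    [0,0,0.9,0,1],
    [0,0,1.2,0,1],
    [0,0,1.5,0,1],
    [0,0,1.8,0,1],
    [0,0,2.1,0,1],
    [0,0,2.4,0,1],
    [0,0,2.7,0,1],
    [0,0,3,0,1],
    [0,0,3.3,0,1],
    [0,0,3.6,0,1],
    [0,0,3.6,0,1],
  ],
)

```text
clock: 14.92
eef_pos: [583.1, 119.9, 76.8]
tool_rot: [-1.571, -0.0, 0.187]
force: [0.2, 0.8, -2.0]
width: 13.9
```

```bash
python3 look.py d; python3 -c "
import cv2,numpy as np
cv2.imwrite('pics/d.png',np.vstack([cv2.imread('pics/d_top_raw.png')[60:310,0:560],cv2.imread('pics/d_scene_raw.png')[100:350,200:760]]))"
```

```text
shift cm [ -0.06  -0.02 -15.36] turn 0.002 meas [583.1 119.9  76.8] [-1.5706 -0.      0.1865] [ 0.2  0.8 -2. ] 13.948703230059602 14.925
nose in press x,y,z [  0.2 113.6  -0.2]
```

View pics/d.png

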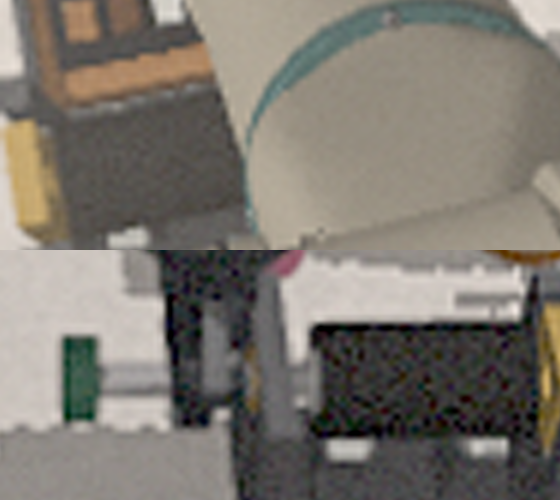

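```bash
python3 - <<'E'
from h import *
p=shot('scene','pics/s5.png'); r=(205,240,325,370); c=cv2.resize(cv2.imread('pics/s5.png')[r[0]:r[1],r[2]:r[3]],None,fx=16,fy=16,interpolation=2)
s=ctrl.read_state(); y=s['tool_rot'][2]; t=s['eef_pos']; u=np.array([-np.sin(y),np.cos(y),0]); cc=t+[0,0,18]; x=np.array([u[1],-u[0],0]); th=np.linspace(0,6.28,40)
for a in (-42,-58): draw(c,p,[cc+a*u+20*np.cos(q)*x+20*np.sin(q)*np.array([0,0,1]) for q in th],np.array([325,205]),16)
cv2.imwrite('pics/hd.png',c)
E
```

```text
(no output)
```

View pics/hd.png

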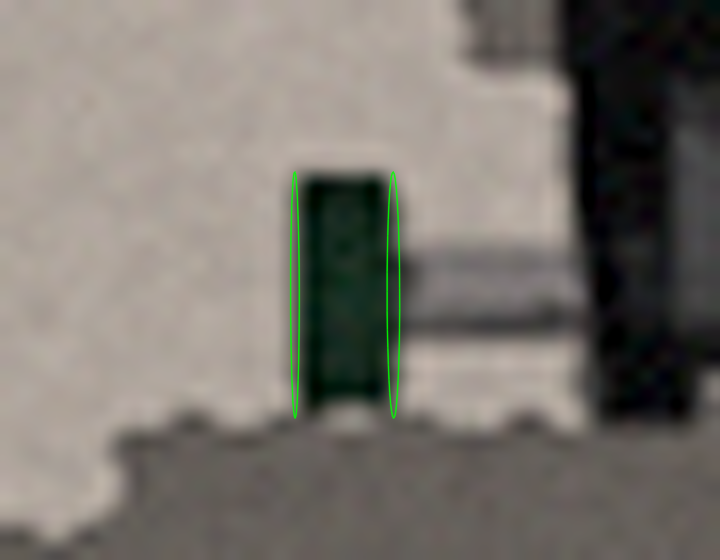

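apply_moves(
  motion=[
    [0,0,0,0,2],
    [0,0,0,0,4],
    [0,0,0,0,7],
    [0,0,0,0,7],
    [0,0,0,0,7],
    [0,0,0,0,7],
    [0,0,0,0,7],
  ],
)

```text
clock: 15.95
eef_pos: [583.2, 119.5, 76.8]
tool_rot: [-1.571, -0.0, 0.186]
force: [0.0, -0.2, -0.0]
width: 70.2
```

```bash
python3 look.py e; python3 -c "
import cv2,numpy as np
cv2.imwrite('pics/e.png',np.vstack([cv2.imread('pics/e_top_raw.png')[60:310,0:560],cv2.imread('pics/e_scene_raw.png')[100:350,200:760]]))"
```

```text
shift cm [ -0.05  -0.02 -15.32] turn 0.001 meas [583.2 119.5  76.8] [-1.5708 -0.      0.1861] [ 0.  -0.2 -0. ] 70.20470903579935 15.95
nose in press x,y,z [  0.3 113.2  -0.2]
```

View pics/e.png

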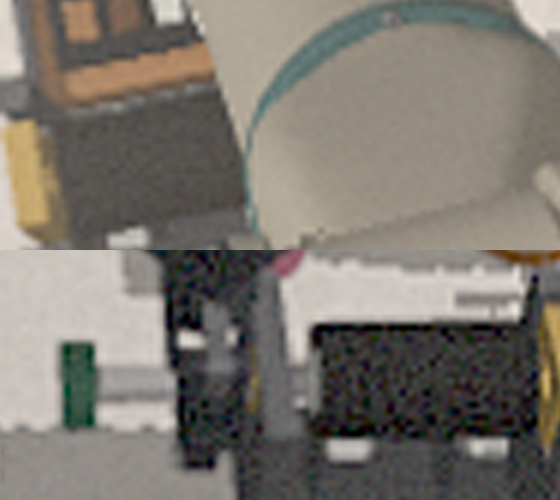

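apply_moves(
  motion=[
    [0,0,-2,0,7],
    [0,0,-4,0,7],
    [0,0,-5.6,0,7],
    [0,0,-5.6,0,6],
    [0,0,-5.6,0,5],
    [0,0,-5.6,0,4.6],
    [0,0,-5.6,0,4.6],
  ],
)

```text
clock: 16.92
eef_pos: [593.4, 65.3, 76.8]
tool_rot: [-1.57, -0.0, 0.187]
force: [-0.3, -0.3, 1.1]
width: 45.9
```

```bash
python3 look.py f; python3 -c "
import cv2,numpy as np
cv2.imwrite('pics/f.png',np.vstack([cv2.imread('pics/f_top_raw.png')[60:310,0:560],cv2.imread('pics/f_scene_raw.png')[100:350,150:710]]))"
```

```text
shift cm [-0.07 -0.02 -9.81] turn 0.002 meas [593.4  65.3  76.8] [-1.5704e+00 -1.0000e-04  1.8730e-01] [-0.3 -0.3  1.1] 45.85794092382084 16.925
nose in press x,y,z [ 0.2 58.  -0.2]
```

View pics/f.png

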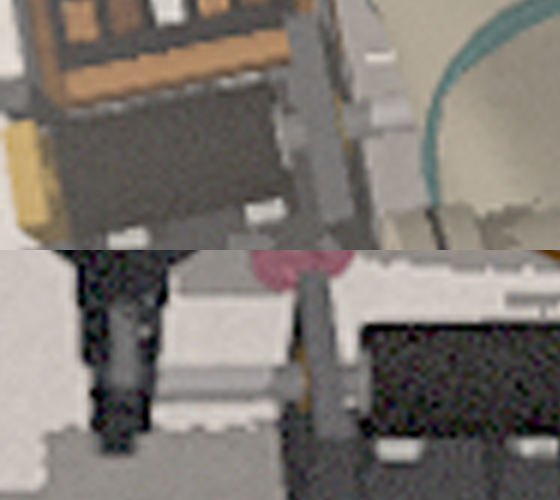

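apply_moves(
  motion=[
    [0,0,-0.6,0,4.6],
    [0,0,-0.6,0,4.2],
    [0,0,-0.6,0,3.8],
    [0,0,-0.6,0,3.4],
    [0,0,-0.6,0,3.2],
    [0,0,-0.6,0,3.2],
  ],
)

```text
clock: 17.77
eef_pos: [595.3, 57.8, 77.2]
tool_rot: [-1.572, -0.001, 0.185]
force: [0.8, -4.0, 4.0]
width: 36.8
```

```bash
python3 look.py g; python3 -c "
import cv2,numpy as np
cv2.imwrite('pics/g.png',np.vstack([cv2.imread('pics/g_top_raw.png')[60:310,0:560],cv2.imread('pics/g_scene_raw.png')[100:350,150:710]]))"
```

```text
shift cm [-0.09  0.02 -9.03] turn 0.0 meas [595.3  57.8  77.2] [-1.5718e+00 -1.0000e-03  1.8530e-01] [ 0.8 -4.   4. ] 36.793851970332156 17.775
nose in press x,y,z [ 0.9 50.3  0.2]
```

View pics/g.png

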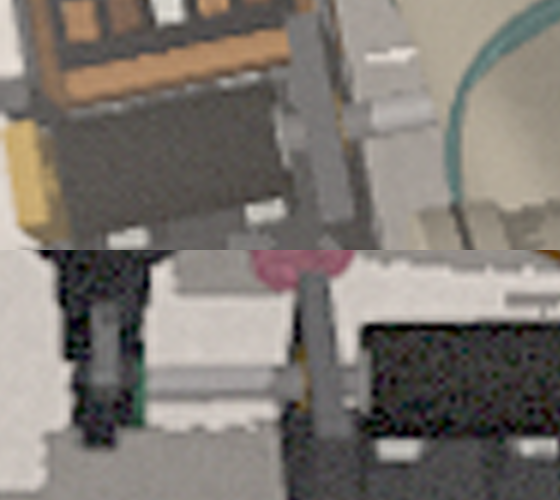

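apply_moves(
  motion=[
    [0,-0.1,0.1,0,3],
    [0,-0.15,0.3,0,3],
    [0,-0.15,0.5,0,3],
    [0,-0.15,0.7,0,3],
    [0,-0.15,0.9,0,3],
    [0,-0.15,1,0,3],
    [0,-0.15,1,0,3],
  ],
)

```text
clock: 18.75
eef_pos: [592.7, 68.8, 78.3]
tool_rot: [-1.57, -0.0, 0.186]
force: [2.5, -1.3, 0.0]
width: 37.2
```

```bash
python3 look.py h; python3 -c "
import cv2,numpy as np
cv2.imwrite('pics/hh.png',np.vstack([cv2.imread('pics/h_top_raw.png')[60:310,0:560],cv2.imread('pics/h_scene_raw.png')[100:350,150:710]]))"
```

```text
shift cm [ -0.06   0.13 -10.17] turn 0.001 meas [592.7  68.8  78.3] [-1.5704e+00 -1.0000e-04  1.8630e-01] [ 2.5 -1.3  0. ] 37.16384206428806 18.75
nose in press x,y,z [ 0.3 61.6  1.3]
```

View pics/hh.png

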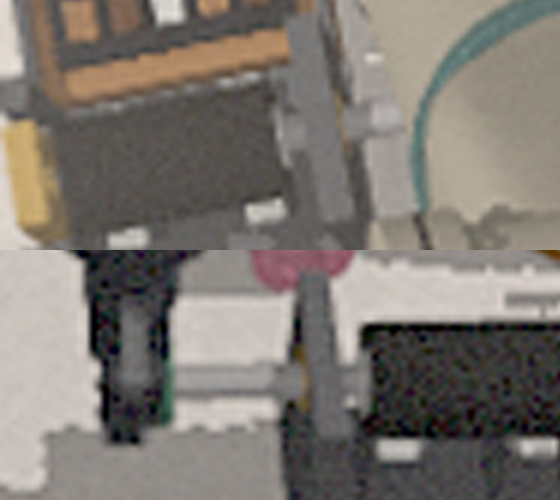

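apply_moves(
  motion=[
    [0.05,0,0.15,0,3],
    [0.05,0,0.3,0,3],
    [0.05,0,0.45,0,3],
    [0.05,0,0.6,0,3],
    [0.05,0,0.75,0,3],
    [0.05,0,0.75,0,3],
  ],
)

```text
clock: 19.6
eef_pos: [591.8, 76.0, 78.3]
tool_rot: [-1.571, 0.0, 0.186]
force: [2.6, -2.4, 0.8]
width: 37.1
```

apply_moves(
  motion=[
    [0,0,0.15,0,3],
    [0,0,0.3,0,3],
    [0,0,0.45,0,3],
    [0,0,0.6,0,3],
    [0,0,0.75,0,3],
    [0,0,0.75,0,3],
  ],
)

```text
clock: 20.35
eef_pos: [590.6, 83.2, 78.4]
tool_rot: [-1.571, -0.0, 0.186]
force: [1.0, -4.8, 2.8]
width: 36.9
```

apply_moves(
  motion=[
    [0,-0.08,0.1,0,3],
    [0.03,-0.08,0.2,0,3],
    [0.03,-0.08,0.35,0,3],
    [0.03,-0.08,0.5,0,3],
    [0.03,-0.08,0.5,0,3],
  ],
)

```text
clock: 20.98
eef_pos: [589.6, 88.8, 79.0]
tool_rot: [-1.57, 0.0, 0.186]
force: [0.2, -1.7, -0.0]
width: 36.9
```

```bash
python3 look.py i; python3 -c "
import cv2,numpy as np
cv2.imwrite('pics/ii.png',np.vstack([cv2.imread('pics/i_top_raw.png')[60:310,0:560],cv2.imread('pics/i_scene_raw.png')[100:350,220:780]]))"
```

```text
shift cm [ -0.12   0.2  -12.18] turn 0.001 meas [589.6  88.8  79. ] [-1.5702e+00  3.0000e-04  1.8650e-01] [ 0.2 -1.7 -0. ] 36.88628214707027 20.975
nose in press x,y,z [ 0.9 81.8  2. ]
```

View pics/ii.png

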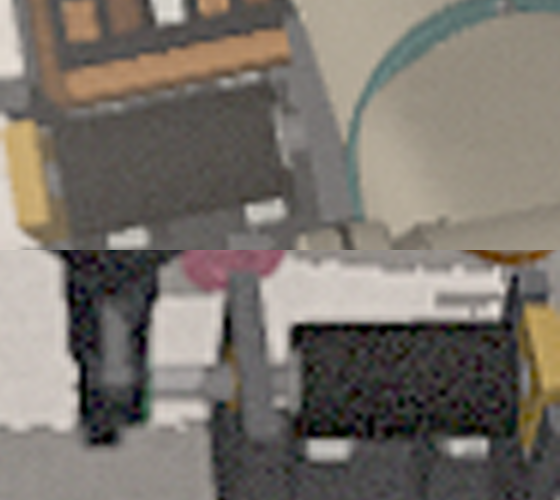

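apply_moves(
  motion=[
    [0,0,0.2,0,3],
    [0,0,0.4,0,3],
    [0,0,0.6,0,3],
    [0,0,0.8,0,3],
    [0,0,1,0,3],
    [0,0,1,0,3],
  ],
)

```text
clock: 21.82
eef_pos: [588.0, 98.4, 79.2]
tool_rot: [-1.57, -0.0, 0.186]
force: [0.6, -0.8, 1.2]
width: 37.2
```

apply_moves(
  motion=[
    [0,0,0.2,0,3],
    [0,0,0.4,0,3],
    [0,0,0.6,0,3],
    [0,0,0.8,0,3],
    [0,0,1,0,3],
    [0,0,1,0,3],
  ],
)

```text
clock: 22.58
eef_pos: [586.1, 108.1, 79.2]
tool_rot: [-1.571, -0.0, 0.186]
force: [0.3, -2.4, 1.9]
width: 36.7
```

```bash
python3 look.py j; python3 -c "
import cv2,numpy as np
cv2.imwrite('pics/jj.png',np.vstack([cv2.imread('pics/j_top_raw.png')[60:310,0:560],cv2.imread('pics/j_scene_raw.png')[100:350,220:780]]))"
```

```text
shift cm [ -0.14   0.22 -14.15] turn 0.001 meas [586.1 108.1  79.2] [-1.5706e+00 -1.0000e-04  1.8630e-01] [ 0.3 -2.4  1.9] 36.739240324326474 22.575
nose in press x,y,z [  1.1 101.5   2.2]
```

View pics/jj.png

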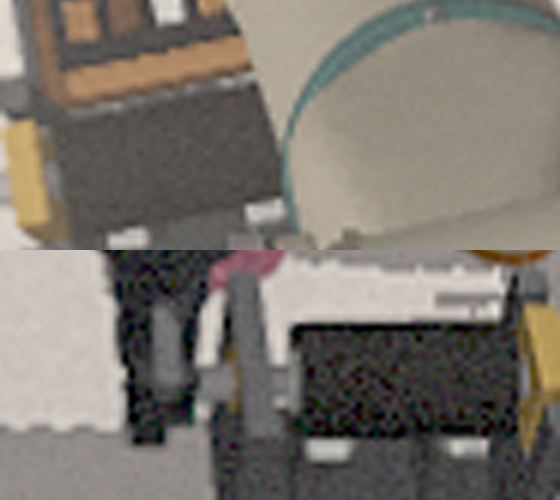

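apply_moves(
  motion=[
    [0,-0.04,0.2,0,3],
    [0,-0.04,0.4,0,3],
    [0,-0.04,0.6,0,3],
    [0,-0.04,0.8,0,3],
    [0,-0.04,1,0,3],
    [0,-0.04,1,0,3],
  ],
)

```text
clock: 23.42
eef_pos: [584.2, 118.1, 79.5]
tool_rot: [-1.57, 0.0, 0.186]
force: [-0.5, -2.5, 2.2]
width: 37.0
```

apply_moves(
  motion=[
    [0,0,0.1,0,3],
    [0,0,0.2,0,3],
    [0,0,0.3,0,3],
    [0,0,0.4,0,3],
    [0,0,0.4,0,3],
  ],
)

```text
clock: 24.05
eef_pos: [583.5, 121.7, 79.5]
tool_rot: [-1.571, 0.0, 0.186]
force: [-0.6, -3.5, 3.3]
width: 37.0
```

```bash
python3 look.py k; python3 -c "
import cv2,numpy as np
cv2.imwrite('pics/kk.png',np.vstack([cv2.imread('pics/k_top_raw.png')[60:310,0:560],cv2.imread('pics/k_scene_raw.png')[100:350,220:780]]))"
```

```text
shift cm [ -0.13   0.25 -15.54] turn 0.001 meas [583.5 121.7  79.5] [-1.5706  0.      0.1861] [-0.6 -3.5  3.3] 36.96601922381117 24.05
nose in press x,y,z [  1.1 115.3   2.5]
```

View pics/kk.png

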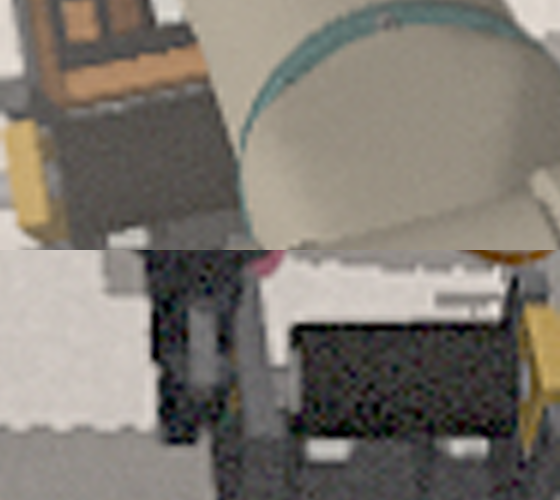

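apply_moves(
  motion=[
    [0,-0.04,0.1,0,3],
    [0,-0.04,0.2,0,3],
    [0,-0.04,0.2,0,3],
  ],
)

```text
clock: 24.52
eef_pos: [583.0, 124.1, 79.7]
tool_rot: [-1.57, 0.0, 0.186]
force: [-0.2, -1.5, -2.2]
width: 37.0
```

apply_moves(
  motion=[
    [0,0,0.1,0,3],
    [0,0,0.2,0,3],
    [0,0,0.2,0,3],
  ],
)

```text
clock: 24.9
eef_pos: [583.0, 124.2, 79.7]
tool_rot: [-1.572, 0.0, 0.185]
force: [2.0, -5.4, -2.2]
width: 36.9
```

apply_moves(
  motion=[
    [0,0,0.1,0,3],
    [0,0,0.2,0,3],
    [0,0,0.2,0,3],
  ],
)

```text
clock: 25.28
eef_pos: [583.0, 124.3, 79.7]
tool_rot: [-1.574, 0.001, 0.184]
force: [2.9, -8.8, -3.3]
width: 36.8
```

apply_moves(
  motion=[
    [0,0,-0.2,0,3.2],
    [0,0,-0.3,0,4.2],
    [0,0,-0.3,0,5],
    [0,0,-0.3,0,6.5],
    [0,0,-0.3,0,7],
    [0,0,-0.3,0,7],
  ],
)

```text
clock: 26.02
eef_pos: [583.0, 124.8, 80.0]
tool_rot: [-1.571, -0.0, 0.186]
force: [-0.6, -0.6, 0.2]
width: 69.8
```

```bash
python3 look.py l; python3 -c "
import cv2,numpy as np
cv2.imwrite('pics/ll.png',np.vstack([cv2.imread('pics/l_top_raw.png')[60:310,0:560],cv2.imread('pics/l_scene_raw.png')[100:350,220:780]]))"
```

```text
shift cm [ -0.14   0.3  -15.84] turn 0.001 meas [583.  124.8  80. ] [-1.5706e+00 -1.0000e-04  1.8620e-01] [-0.6 -0.6  0.2] 69.75325246862369 26.025
nose in press x,y,z [  1.1 118.4   3. ]
```

View pics/ll.png

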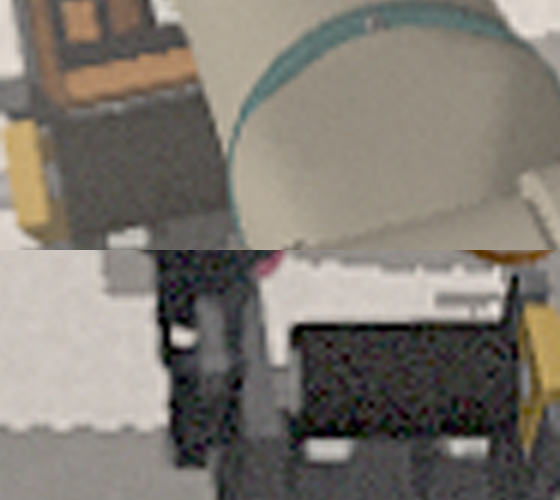

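apply_moves(
  motion=[
    [0,0,-1,0,7],
    [0,0,-3,0,7],
    [0,0,-6,0,7],
    [0,-1,-10,0,5],
    [0,-1,-12,0,2],
    [0,-1,-12,0,0],
    [0,-1,-12,0,0],
    [0,-1,-12,0,0],
  ],
)

```text
clock: 27.12
eef_pos: [604.8, 8.8, 89.7]
tool_rot: [-1.57, 0.0, 0.189]
force: [1.1, 0.8, 0.8]
width: -0.2
```

```bash
python3 look.py m; python3 -c "
import cv2,numpy as np
cv2.imwrite('pics/mm.png',np.vstack([cv2.imread('pics/m_top_raw.png')[60:310,0:560],cv2.imread('pics/m_scene_raw.png')[100:350,220:780]]))
from h import *
for n in ['top','scene']:
    p=shot(n)
    for q in ['axle_mid','axle_nose','axle_face','roller_mid']:
        print(n,q,[(np.round(r['location']).tolist(),round(r['confidence'],2)) for r in ctrl.mark_of(p,q)])
"
```

```text
shift cm [-0.14  1.27 -4.04] turn 0.004 meas [604.8   8.8  89.7] [-1.5695e+00  3.0000e-04  1.8880e-01] [1.1 0.8 0.8] -0.22060758168924782 27.125
nose in press x,y,z [ 0.8  0.4 12.7]
top axle_mid [([309.0, -224.0, 17.0], 0.96), ([414.0, -435.0, 9.0], 0.67)]
top axle_nose [([408.0, -512.0, 2.0], 0.67), ([214.0, -298.0, 8.0], 0.57), ([542.0, 322.0, 94.0], 0.53)]
top axle_face [([579.0, 152.0, 94.0], 0.73), ([355.0, -181.0, 22.0], 0.66), ([418.0, -393.0, 14.0], 0.47)]
top roller_mid [([409.0, 122.0, 25.0], 0.82), ([563.0, 217.0, 93.0], 0.57)]
scene axle_mid [([306.0, -223.0, 14.0], 0.71), ([416.0, -433.0, 11.0], 0.48)]
scene axle_nose [([216.0, -296.0, 6.0], 0.79), ([545.0, 326.0, 93.0], 0.62), ([408.0, -516.0, 6.0], 0.61)]
scene axle_face [([582.0, 144.0, 93.0], 0.58), ([358.0, -185.0, 22.0], 0.58), ([418.0, -393.0, 11.0], 0.48)]
scene roller_mid [([564.0, 214.0, 92.0], 0.92), ([404.0, 122.0, 21.0], 0.9), ([723.0, 54.0, 27.0], 0.63), ([692.0, -414.0, -1.0], 0.23)]
```

View pics/mm.png

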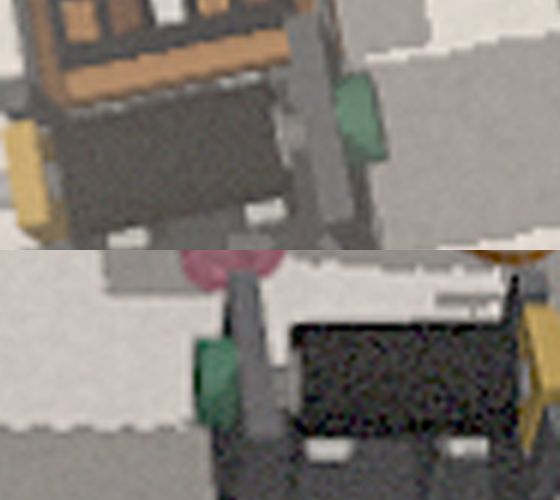

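apply_moves(
  motion=[
    [0,0.8,2,0,0],
    [0,0.8,5,0,0],
    [0,0.8,8,0,0],
    [0,0.8,9.5,0,0],
    [0,0.8,10.1,0,0],
    [0,0.8,10.4,0,0],
    [0,0.8,10.5,0,0],
    [0,0.8,10.5,0,0],
  ],
)

```text
clock: 28.72
eef_pos: [586.0, 108.8, 81.9]
tool_rot: [-1.571, -0.0, 0.185]
force: [-0.5, -1.0, -0.2]
width: -0.0
```

apply_moves(
  motion=[
    [0,0,0.1,0,0],
    [0,0,0.2,0,0],
    [0,0,0.3,0,0],
    [0,0,0.4,0,0],
    [0,0,0.4,0,0],
  ],
)

```text
clock: 29.35
eef_pos: [585.0, 113.9, 81.9]
tool_rot: [-1.571, -0.0, 0.186]
force: [-0.5, -0.7, 0.5]
width: -0.1
```

apply_moves(
  motion=[
    [0,0,0.1,0,0],
    [0,0,0.2,0,0],
    [0,0,0.3,0,0],
    [0,0,0.4,0,0],
    [0,0,0.4,0,0],
  ],
)

```text
clock: 29.98
eef_pos: [584.3, 117.8, 81.9]
tool_rot: [-1.571, -0.0, 0.186]
force: [-0.6, -0.2, -0.8]
width: 0.4
```

apply_moves(
  motion=[
    [0,0,0.1,0,0],
    [0,0,0.2,0,0],
    [0,0,0.2,0,0],
  ],
)

```text
clock: 30.35
eef_pos: [584.1, 118.8, 81.9]
tool_rot: [-1.572, 0.0, 0.185]
force: [0.9, -2.7, 0.0]
width: -0.2
```

apply_moves(
  motion=[
    [0,0,0.1,0,0],
    [0,0,0.2,0,0],
    [0,0,0.2,0,0],
  ],
)

```text
clock: 30.72
eef_pos: [584.1, 118.8, 81.9]
tool_rot: [-1.574, 0.0, 0.184]
force: [1.4, -6.2, 1.3]
width: -0.2
```

apply_moves(
  motion=[
    [0,0,0.1,0,0],
    [0,0,0.2,0,0],
    [0,0,0.2,0,0],
  ],
)

```text
clock: 31.1
eef_pos: [584.1, 118.8, 82.0]
tool_rot: [-1.576, 0.0, 0.183]
force: [1.2, -9.4, 1.6]
width: 0.2
```

apply_moves(
  motion=[
    [0,0,-0.5,0,0],
    [0,0,-1.5,0,0],
    [0,0,-4,0,0],
    [0,-3,-9,0,0],
    [0,-6,-14,0,0],
    [0,-8,-16,0,0],
    [0,-8,-16,0,0],
    [0,-8,-16,0,0],
  ],
)

```text
clock: 32.1
eef_pos: [612.0, -31.6, 161.1]
tool_rot: [-1.569, 0.001, 0.188]
force: [-0.4, 0.8, -1.4]
width: -0.1
```

```bash
python3 - <<'E'
from h import *
F=frame([578.2,143.8,95],1.756); rel([0,0,0]); th=np.linspace(0,6.28,40); o=[]
for nm,r in [('top',(155,210,200,290)),('scene',(195,245,355,445))]:
    p=shot(nm,f'pics/n_{nm}.png'); k=6; c=cv2.resize(cv2.imread(f'pics/n_{nm}.png')[r[0]:r[1],r[2]:r[3]],None,fx=k,fy=k,interpolation=2); off=np.array([r[2],r[0]])
    for b in (0,-16): draw(c,p,[F(20*np.cos(a),b,20*np.sin(a)) for a in th],off,k)
    for b in (180,): draw(c,p,[F(4.5*np.cos(a),b,4.5*np.sin(a)) for a in th],off,k,(0,0,255))
    draw(c,p,[F(0,140,0),F(0,180,0)],off,k,(0,0,255),False)
    o.append(c)
    for q in ['tape_measure','ink_tin','tape_roll','solvent_bottle','pigment_jar','brush_pot']:
        r_=ctrl.mark_of(p,q); print(q,np.round(r_[0]['location']) if r_ else None)
cv2.imwrite('pics/fin.png',np.vstack(o))
E
```

```text
shift cm [-59.53  16.11  14.54] turn None meas [612.  -31.6 161.1] [-1.5688e+00  1.2000e-03  1.8800e-01] [-0.4  0.8 -1.4] -0.1368121516738085 32.1
tape_measure [ 700. -121.    2.]
ink_tin [404. -31.   2.]
tape_roll [ 702. -256.    3.]
solvent_bottle [ 693. -416.    1.]
pigment_jar [381. 273.  -1.]
brush_pot [378. 400.  -0.]
tape_measure [ 699. -121.    3.]
ink_tin [397. -30.   2.]
tape_roll [ 704. -252.   -1.]
solvent_bottle [ 687. -411.   -2.]
pigment_jar [375. 270.  -2.]
brush_pot [380. 402.   2.]
```

View pics/fin.png

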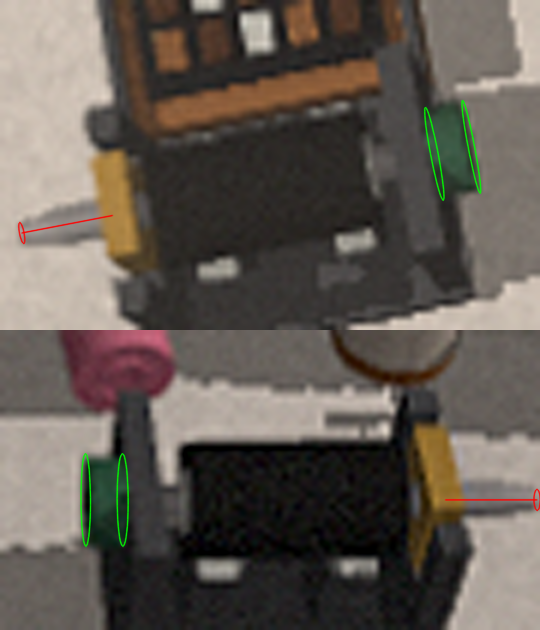

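```bash
python3 -c "
from cell import ctrl; print(ctrl.finish_job()); print(ctrl.read_state()['clock'])"
```

```text
the job is handed in; nothing more can be done
None
the job is handed in; nothing more can be done
```

The axle is threaded through the near plate, the roller and the far bearing, pushed home and released. I handed the job in at about 32 s of the 61 s allowed; no verdict was reported.

**What I did:** I gripped the shank on the stand and guided the nose through the near plate and into the roller bore with almost no contact force. I then regripped on the green head and eased it on through the far bearing until it stopped. After letting go I pushed gently on the back of the head with closed fingers: it did not move from 2.7 to 9.4 N. The wrist force readings, taken at the end of each move, never passed about 10 N.

**Last checks:**
- **Axle:** in both cameras the head lies against the near plate and the nose tip sits where the 180 mm home position projects. The camera fit is good to about 1–2 mm.
- **Roller:** it is still in its saddles between the plates.
- **Inks and tools:** all six were found within about 10 mm of where they started, which is within the network's scatter.
- **Arm:** it stands clear of everything.

**Disagreements:**
- The measured finger width read 2–3 mm under the true size on both grips (about 14 for the 16 mm shank, 37 for the 40 mm head).
- On the last network check, the top camera put the head's face about 8 mm deeper than the plate edges allow. The scene camera agreed with the plate, so I relied on the overlay and the hard stop.

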